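Point the turn dial at the house and sound the buzzer

TASK

It is the house team's turn in the table game: with a fingertip, push the wooden arrow of the turn dial round until it points straight at the middle of the little wooden house, then press the buzzer all the way down and let it come back up. Push the arrow gently without gripping it, do not knock or shift the house, the other playing pieces, the mug or the phone, and do not sound the buzzer before the arrow points at the house.

Things in the scene. Friction and masses are not known exactly. Their poses are not given: they have to be found in the camera images.
- board: Turn dial: round plywood board, 400 mm across and 15 mm thick, fixed flat on the table. Origin: centre of its underside, directly under the pointer's axis. Three wooden playing pieces stand round its rim in any order, 90 degrees or more apart.
- pointer: Dark wooden arrow on a vertical pivot: turns freely either way past a full turn, stays where left (friction 0.12 N m: 2 N at 62 mm). Origin on the axis 28 mm above the table, x to the tip, z up. Bar 16 mm wide, 30 to 50 mm above the table, from x = -46 to 100 mm; hub radius 20 mm, pin to 58 mm high; V head from x = 77 to 116 mm, 58 mm wide. Push the bar's plain side at x = 25 to 75 mm.
- pointer_tip (a point): Point of the arrow head, on its centre line, 112 mm from the axis and 40 mm above the table.
- house: The piece to point at: a little wooden house, 45 by 45 mm in plan, with a gable roof (ridge at 58 mm, roof slabs a little wider than the walls) and a small chimney to 62 mm. Loose, 40 to 50 g; stands upright on the board somewhere round the rim, about 165 mm from the pointer's axis. Its yaw is arbitrary. Origin: centre of its underside (board top, 15 mm above the table), z up.
- pawn: Playing piece to leave alone: a wooden pawn, round foot 44 mm across, slim neck and round head, 64 mm tall. Loose, 40 to 50 g; stands upright on the board somewhere round the rim, about 165 mm from the pointer's axis. Round. Origin: centre of its underside (board top, 15 mm above the table), z up.
- tree: Playing piece to leave alone: a wooden cone-shaped tree, 48 mm across at the foot, 64 mm tall. Loose, 40 to 50 g; stands upright on the board somewhere round the rim, about 165 mm from the pointer's axis. Round. Origin: centre of its underside (board top, 15 mm above the table), z up.
- buzzer_top (a point): Centre of the top face of the buzzer's round white button (48 mm across, top 24 mm above the table), which sits in a black housing fixed on the table beside the dial. Press straight down.
- buzzer (a joint): Travel of the buzzer's button: 0 up, 0.008 m fully down. Spring-loaded, about 5 N fully down; it comes up by itself when let go.
- mug: White mug, 80 mm across and 95 mm tall, with a handle, standing loose on the table to the right of the work (-y). Leave alone. Origin: centre of its underside.
- phone: Black phone, 145 x 70 x 10 mm, lying loose on the table to the left of the work (+y). Leave alone. Origin: centre of its underside.
Mind the look-alikes: they are no part of the job. What is shaped like the part that bears buzzer_top but turquoise is not meant.

How it is judged:
On the way, in this order (a step that is already met when the one before it is completed fails the run):
1. the arrow points at the house and has stopped (y of house in the frame of pointer between -0.012 and 0.012 m and x of house in the frame of pointer above 0.05 m and angular speed of pointer below 0.05 rad/s), for 0.2 s.
2. the buzzer is pressed down (value of joint buzzer above 0.006 m), for 0.05 s.
At the end, for the whole second after the job is handed in: The arrow is at rest and its centre line passes within 12 mm of the middle of the house, tip end towards it; the buzzer has been pressed (over 6 of its 8 mm) after that and is up again; the house, pawn and tree stand upright within 10 mm of where they were, the mug and phone within 15 mm (all of step 1 and value of joint buzzer below 0.0015 m and angle between each of house, pawn, tree, mug's own z axis and vertical below 0.1 rad and distance of each of house, pawn, tree from where it was at the start of the episode below 0.01 m and distance of each of mug, phone from where it was at the start of the episode below 0.015 m); the robot touches nothing.
It fails at once if the buzzer is sounded while the arrow does not point at the house (value of joint buzzer above 0.004 m and not (y of house in the frame of pointer between -0.012 and 0.012 m and x of house in the frame of pointer above 0.05 m)).
It fails at once if a playing piece is knocked, shifted, tipped or lifted (distance of any of house, pawn, tree from where it was at the start of the episode above 0.01 m or angle between any of house, pawn, tree's own z axis and vertical above 0.25 rad or contact force between the fingers and house above 2 N or contact force between the fingers and pawn above 2 N or contact force between the fingers and tree above 2 N).
It fails at once if the mug or the phone is shifted or lifted (distance of any of mug, phone from where it was at the start of the episode above 0.015 m).
It fails at once if the arrow is forced or pinched hard (over 25 N) (contact force between the fingers and pointer above 25 N).
It also fails if it takes over 64 s, if anything falls off the work surface, if the arm or the gripper's body presses on something with over 40 N, if the wrist force passes 120 N, or if a joint passes its speed limit or range.

ROBOT

A 6-joint arm with a two-finger parallel gripper is mounted at the origin on the work surface. World frame = base frame: x ahead of the robot, y to its left, z up, the work surface at z = 0. Lengths are in m, angles in rad, forces in N, time in s.
With the tool pointing down it reaches from about 0.25 to 0.725 m from the base axis. Payload 4 kg.
Tool frame: the origin (TCP) lies between the finger pads; the fingertips stand 17 mm ahead of it and the grasp point (between the pads) lies 2 mm behind it; z points along the fingers, x is the direction in which the jaws open and shut, and the axes are right-handed (so a half turn about z gives the same grasp; the last joint's range is limited). The gripper opens to 85 mm and grips with 20 to 120 N. Pads are 22 mm wide; open, the fingers measure 114 mm over their backs; the gripper's body (76 mm by 85 mm) begins 54 mm behind the grasp point. The pads swing forward as they close: fully open they stand 13 mm farther back than shut.
Start: joints at [0, 0.241, 0.005, 1.335, 0, 1.571], TCP at [0.5, -0, 0.248] pointing down, gripper open.
Joint ranges: [-2.72, 2.72], [-1.05, 1.87], [-1.09, 1.28], [-1.99, 2.15], [-1.42, 1.44], [-3.14, 3.14]. Speed limits (rad/s): [2.79, 2.79, 3.14, 3.14, 3.14, 3.14].

INTERFACE

Orientations are given as a unit quaternion [x, y, z, w].
In Python, from workcell import telemetry, cams, workorder gives the robot as it stands. The module is installed in compiled form; this text tells all that it offers.
- The arm moves only by the tool apply_moves, never from a script. Its argument "moves" is a list that holds one entry, the list of rows, each a list of 4 numbers: the shift along the tool's x, y, z in mm, then the turn about the tool's z in degrees. A call has exactly 10 rows; each row shifts and turns the pose as measured when the row begins, along the tool's axes as they then stand; what a row does not reach is not made up. A row lasts 1/10 s, in which the tool goes at most 50 mm and 8.59 degrees, less where a joint would pass 70% of its speed; a pose out of reach is approached as far as the arm can. A call with a gripper value outside its range is refused whole. "hand" is the gripper's target within -1 to 1 (fully open at 1, half-way at 0, shut at -1), set as the call begins (left out, the last holds). The fingers move at their own pace and stop on an object; the grip force is fixed at half the most. Time passes only in rows, so rows that do not move let the fingers close, or fill a call up. It gives the time, the measured TCP pose, the force and the opening at its end, in the units of the state.
- telemetry.get_obs(): the state, without advancing time (a new reading comes with each control period).
- cams.camera(name): name is "scene" or "side" or "wrist"; returns a dict with "color" (384x512x3 uint8, red, green, blue), "fovy" (degrees; the focal length in pixels is half the picture's height over the tangent of half this angle, whatever the lens; pixels are square), "cx", "cy" (the principal point, pixels), "camera_from_world" (4x4, takes a point from world to camera coordinates). Camera axes: x right, y down, z forward; pixel columns grow to the right and rows downward; lengths in m; the calibration is good to about 2 mm. The wrist camera is an equidistant fisheye: a pixel r from the principal point sees the ray r / f radians off the axis. A picture is of the moment at which its call begins. There is no depth.
- workorder.job_done(): hands the job in, once; it reports no verdict.
The state is a dict: "clock": time; "joint_pos": joint angles; "joint_vel": joint speeds; "tau": joint torques, N m; "eef_pos": TCP position; "tool_rot": TCP orientation; "ft_force": force on the tool from outside, world axes, zero at the start; "ft_torque": the same for the moment, N m; "grip_width": finger opening in m.
Only numpy, scipy, OpenCV 4.12 (cv2) and the standard library are available. Lean on these libraries where they do the work, as an engineer would, in place of code of your own. Each camera call takes 0.05 s, during which the arm holds its last target. There are 200 camera calls.

## Working session

There is one attempt and no reset: what is moved stays moved. The work goes in short steps, Python scripts to look and compute and a tool call to move; the robot and the scene stay as the last step left them, time stands still between calls to the robot, and variables do not carry over. Pictures are saved under pics/ and viewed, about 8 in all and at most 12, crops included, and the job is handed in when it is done.

Besides the shell and the picture viewer there is one more tool, called after "Call:" by a JSON object that holds its "name" and its "arguments". apply_moves: Moves the arm, as the interface text tells. Its arguments: {"type":"object","properties":{"moves":{"type":"array"},"hand":{"type":"number"}},"required":["moves"]}

```bash
mkdir -p pics
cat > h.py <<'E'
import numpy as np, cv2
from workcell import telemetry, cams, workorder
def grab(n,tag):
    c=cams.camera(n); cv2.imwrite(f'pics/{tag}.png',c['color'][:,:,::-1]); np.save(f'pics/{tag}.npy',c,allow_pickle=True); return c
def load(tag): return np.load(f'pics/{tag}.npy',allow_pickle=True).item()
def ray(c,u,v,fish=False):
    H=c['color'].shape[0]; f=H/2/np.tan(np.radians(c['fovy'])/2)
    d=np.array([(u-c['cx'])/f,(v-c['cy'])/f,1.])
    if fish:
        r=np.hypot(d[0],d[1]); d=np.array([d[0]/r*np.sin(r),d[1]/r*np.sin(r),np.cos(r)]) if r>0 else d
    T=np.linalg.inv(c['camera_from_world']); return T[:3,3],T[:3,:3]@d
def onz(c,u,v,z,fish=False):
    o,d=ray(c,u,v,fish); return (o+d*(z-o[2])/d[2])[:3]
E
python3 - <<'E'
from h import *
a=[grab(n,n+'0') for n in ('scene','side','wrist')]
for c in a: print(c['fovy'],c['cx'],c['cy'],np.linalg.inv(c['camera_from_world'])[:3,3].round(3))
print(telemetry.get_obs())
cv2.imwrite('pics/m.png',cv2.resize(a[0]['color'][:,:,::-1],(800,600)))
cv2.imwrite('pics/w.png',cv2.resize(a[2]['color'][:,:,::-1],(800,600)))
E
```

```text
46.96347454532531 251.2317918000504 190.76162403295206 [ 1.523 -0.146  0.962]
43.081656909345256 257.5092884940752 193.01564891606944 [-0.301 -1.263  1.21 ]
65.70646984690485 256.5657709359701 191.2345424066612 [0.499 0.08  0.373]
{'clock': 0.15, 'joint_pos': array([-3.19650242e-05,  2.41217452e-01,  4.05981658e-03,  1.33523555e+00,
        1.77975110e-05,  1.57081234e+00]), 'joint_vel': array([-0.00087889,  0.00064173,  0.00434406, -0.00021544, -0.00135077,
        0.00089926]), 'tau': array([-1.62746033e-03, -3.72633219e+01,  2.52638429e+01,  1.23480460e-02,
       -1.30651040e-05,  1.49362950e-05]), 'eef_pos': array([ 4.99546510e-01, -1.08690294e-05,  2.47638665e-01]), 'tool_rot': array([ 9.99999681e-01, -2.39957256e-05, -7.98430054e-04, -8.90512127e-06]), 'ft_force': array([-0.53686969,  0.2739131 , -0.35196408]), 'ft_torque': array([ 0.01124517,  0.08587517, -0.01595705]), 'grip_width': 0.08513510281084201}
```

View pics/m.png

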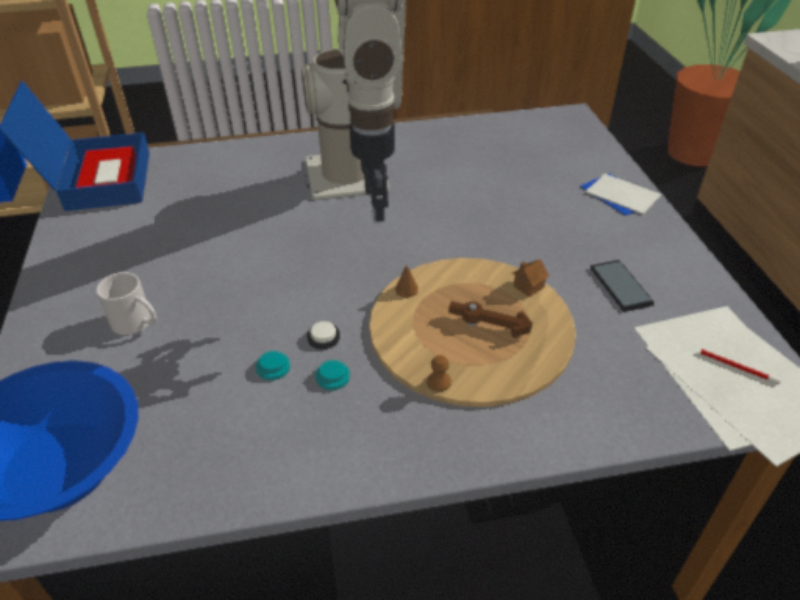

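View pics/w.png

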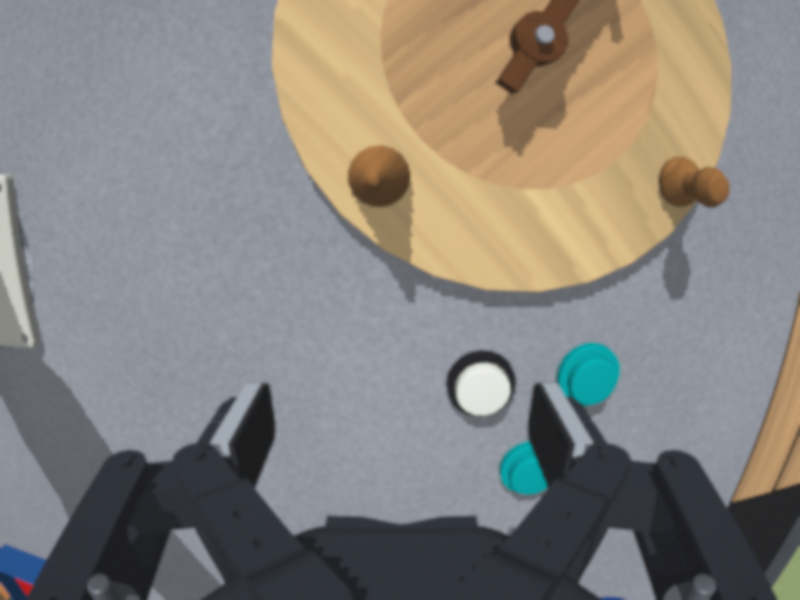

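The scene picture shows the candidates for the buzzer at (800 px wide): white button (323,332), turquoise look-alikes (274,365) and (333,375). I choose the white one. The pieces are the tree (407,280), pawn (440,375) and house (533,275). The arrow's hub is at (472,307) and its tip at (530,323).

Run:
```python
from h import *
s,d,w=[load(n+'0') for n in('scene','side','wrist')]
k=.64
print('btn',onz(s,323*k,329*k,.024),onz(w,483*k,389*k,.024,1))
print('pin',onz(s,472*k,306*k,.058),onz(w,545*k,34*k,.058,1))
# project rough pts to side for cropping
p=onz(s,472*k,306*k,.058); 
def proj(c,p):
    q=c['camera_from_world']@np.r_[p,1]; f=192/np.tan(np.radians(c['fovy'])/2); return f*q[:2]/q[2]+[c['cx'],c['cy']]
u=proj(d,p).astype(int); print(u)
A=s['color'][155:260,230:375]; 
x0,y0=u[0]-72,u[1]-52
B=d['color'][y0:y0+105,x0:x0+145]
print(x0,y0)
cv2.imwrite('pics/c.png',np.vstack([cv2.resize(i,(145*4,105*4),interpolation=2)[:,:,::-1] for i in(A,B)])[:,:][:840])
cv2.imwrite('pics/c1.png',np.hstack([cv2.resize(i[:, :],None,fx=2.75,fy=2.75,interpolation=2)[:,:,::-1] for i in(A,B)]))
cv2.imwrite('pics/c2.png',cv2.resize(B,None,fx=5,fy=5,interpolation=2)[:,:,::-1])
cv2.imwrite('pics/c3.png',cv2.resize(A,None,fx=5,fy=5,interpolation=2)[:,:,::-1])
```

```text
btn [ 0.57387406 -0.1193416   0.024     ] [ 0.56874026 -0.11673609  0.024     ]
pin [0.60174645 0.16607701 0.058     ] [0.59683316 0.1674831  0.058     ]
[238 169]
166 117
```

View pics/c3.png

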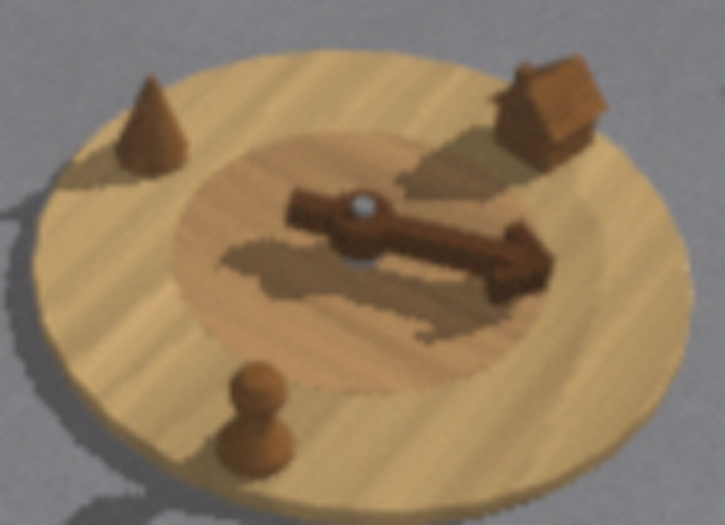

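View pics/c2.png

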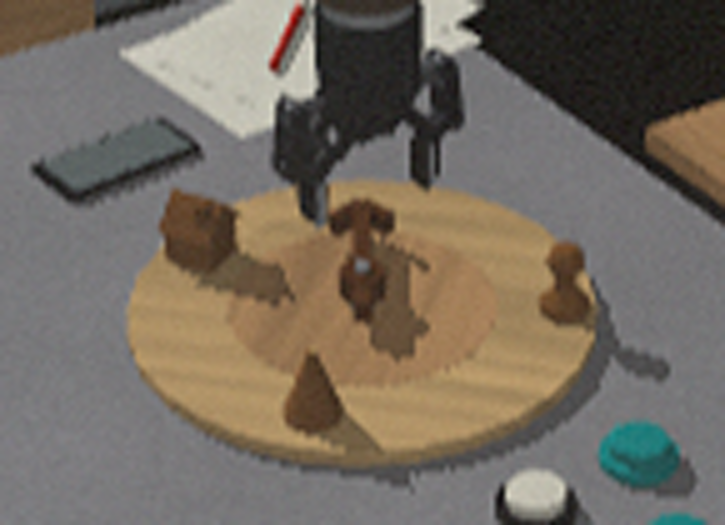

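The scene crop shows the house ridge from (530,70) to (580,57), the pin at (363,205) and the arrow tip at (553,262). The side crop shows the house at (198,230), and the house is left of and nearer the base than the arrow. The white button is at the lower right, at (535,495).

Run:
```python
from h import *
s,d,w=[load(n+'0') for n in('scene','side','wrist')]
S=lambda u,v,z:onz(s,230+u/5,155+v/5,z).round(4)
D=lambda u,v,z:onz(d,166+u/5,117+v/5,z).round(4)
print('pin',S(363,204,.058),D(362,265,.058))
print('tip',S(553,262,.04),D(362,203,.045))
print('ridge',S(530,70,.058),S(580,57,.058),D(177,190,.058)) 
print('corner',S(547,170,.015),D(200,272,.015))
print('tree apex',S(151,75,.079),D(312,352,.079)); print('pawn foot',S(256,462,.018),D(567,310,.018))
T=np.linalg.inv(w['camera_from_world']);print(T.round(3))
```

```text
pin [0.6019 0.1676 0.058 ] [0.599  0.1642 0.058 ]
tip [0.6539 0.2705 0.04  ] [0.6614 0.2617 0.045 ]
ridge [0.5018 0.305  0.058 ] [0.4956 0.3405 0.058 ] [0.5269 0.3515 0.058 ]
corner [0.5503 0.3052 0.015 ] [0.51   0.2859 0.015 ]
tree apex [0.4839 0.0622 0.079 ] [0.4847 0.0582 0.079 ]
pawn foot [0.7517 0.068  0.018 ] [0.7384 0.0611 0.018 ]
[[ 1.    -0.001 -0.003  0.499]
 [-0.001 -0.95  -0.311  0.08 ]
 [-0.002  0.311 -0.95   0.373]
 [ 0.     0.     0.     1.   ]]
```

Call:
{"name": "apply_moves", "arguments": {"moves": [[[20,-24,5,0],[20,-24,5,0],[20,-24,5,0],[20,-24,5,0],[20,-24,5,0],[20,-24,5,0],[20,-24,5,0],[20,-24,5,0],[0,0,0,0],[0,0,0,0]]], "hand": -1}}

```text
clock: 1.15
eef_pos: [0.6628, 0.1977, 0.1984]
tool_rot: [1.0, -0.001, -0.006, 0.002]
ft_force: [-0.2, -0.0, 0.4]
grip_width: 0.0004
```

Call:
{"name": "apply_moves", "arguments": {"moves": [[[0,0,0,-8],[0,0,0,-8],[0,0,0,-8],[0,0,0,-8],[0,0,0,-8],[0,0,0,-8],[0,0,0,-8],[0,0,0,-5],[0,0,0,0],[0,0,0,0]]]}}

```text
clock: 2.15
eef_pos: [0.6567, 0.1866, 0.2028]
tool_rot: [0.854, 0.52, -0.008, -0.001]
ft_force: [0.3, -0.5, 0.2]
grip_width: -0.0003
```

Run:
```python
from h import *
o=telemetry.get_obs(); print(o['eef_pos'],o['tool_rot'],o['joint_pos'],o['clock'],o['grip_width'],o['ft_force'])
c=grab('wrist','wrist1'); cv2.imwrite('pics/w1.png',cv2.resize(c['color'][:,:,::-1],(800,600)))
```

```text
[0.65674484 0.18656717 0.20282993] [ 0.85410267  0.52004211 -0.00798476 -0.00104379] [ 0.27772456  0.65291241  0.52535127  1.45918496 -0.00223472  0.75469874] 2.15 -0.0002932853036966765 [ 0.26226258 -0.51230092  0.18731894]
```

View pics/w1.png

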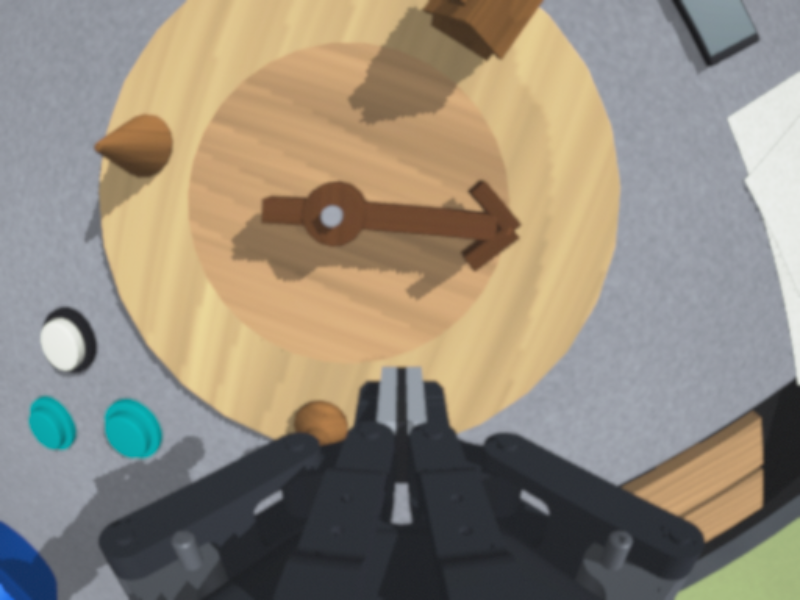

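The wrist view shows the pin at (331,215), the tip at (520,228), the house partly visible at the top (485,20) and the pawn behind the fingers at (320,422). The path between the arrow and the house is free.

Run:
```python
from h import *
w=load('wrist1');k=.64
W=lambda u,v,z:onz(w,u*k,v*k,z,1)[:2]
p=W(331,215,.058);t=W(520,228,.043);b=W(65,343,.024);hc=W(490,58,.015)
# board outline / hub centre at z .05
print('pin',p,'hub',W(333,213,.050),'tip',t,'btn',b,'housecorner',hc,'tail',W(263,211,.05))
print(np.degrees(np.arctan2(*(t-p)[::-1])),np.linalg.norm(t-p))
o=telemetry.get_obs()
from scipy.spatial.transform import Rotation as R
M=R.from_quat(o['tool_rot']).as_matrix();print(M.round(3))
# target TCP: beside bar
for th,off in ((np.arctan2(*(t-p)[::-1]),.035),):
    g=p+.056*np.array([np.cos(th),np.sin(th)])+off*np.array([np.sin(th),-np.cos(th)])
    dd=np.r_[g,.047]-o['eef_pos']; print(g,(M.T@dd*1000).round(1))
```

```text
pin [0.59615643 0.16872698] hub [0.5959456  0.16878225] tip [0.65801291 0.26797662] btn [ 0.57078735 -0.10816027] housecorner [0.55032329 0.30555325] tail [0.57331431 0.13035532]
58.06713309355365 0.1169474913358985
[[ 0.459  0.888 -0.015]
 [ 0.888 -0.459 -0.007]
 [-0.013 -0.01  -1.   ]]
[0.65547963 0.19774003] [ 11.3  -4.8 155.8]
```

Call:
{"name": "apply_moves", "arguments": {"moves": [[[4,0,15,3],[4,0,20,2],[3,0,20,0],[0,-1,20,0],[0,0,20,0],[0,0,20,0],[0,0,20,0],[0,0,12,0],[0,0,5,0],[0,0,0,0]]]}}

```text
clock: 3.2
eef_pos: [0.6602, 0.194, 0.0492]
tool_rot: [0.88, 0.474, -0.005, 0.0]
ft_force: [0.3, 0.5, -0.2]
grip_width: -0.0
```

```bash
cat > st.py <<'E'
from h import *
from scipy.spatial.transform import Rotation as R
o=telemetry.get_obs();M=R.from_quat(o['tool_rot']).as_matrix();e=o['eef_pos']
P=np.array([.598,.168]);r=e[:2]-P
y=M[:2,1];x=M[:2,0]
print('clk',o['clock'],'eef',e,'yaw of tool x',np.degrees(np.arctan2(x[1],x[0])).round(2),'rel pivot along x,y',(r@x*1e3).round(1),(r@y*1e3).round(1),'F',o['ft_force'].round(1),'tilt',M[2].round(3))
E
python3 st.py
```

```text
clk 3.2 eef [0.66021496 0.19397655 0.04916069] yaw of tool x 56.62 rel pivot along x,y 55.9 37.7 F [ 0.3  0.5 -0.2] tilt [-0.01  -0.005 -1.   ]
```

Call:
{"name": "apply_moves", "arguments": {"moves": [[[0,-6,3,0],[0,-6,0,0],[0,-5,0,0],[1.2,-4,0,-4],[1.2,-4,0,-4],[1.2,-4,0,-4],[1.2,-4,0,-4],[1.2,-4,0,-4],[0,0,0,0],[0,0,0,0]]]}}

```text
clock: 4.2
eef_pos: [0.6334, 0.22, 0.0545]
tool_rot: [0.781, 0.624, 0.002, 0.005]
ft_force: [-0.2, 0.0, -0.1]
grip_width: 0.0002
```

```bash
python3 st.py
```

```text
clk 4.2 eef [0.6333843  0.21995417 0.05451147] yaw of tool x 77.29 rel pivot along x,y 58.5 23.1 F [-0.2  0.  -0.1] tilt [-0.003  0.009 -1.   ]
```

Call:
{"name": "apply_moves", "arguments": {"moves": [[[0,-3,3,0],[0.5,-4,2,-4],[0.5,-4,1,-4],[0.5,-4,1,-4],[0.5,-4,1,-4],[0.5,-4,1,-4],[0.5,-4,1,-4],[0.5,-4,1,-4],[0,0,0,0],[0,0,0,0]]]}}

```text
clock: 5.2
eef_pos: [0.6126, 0.23, 0.0511]
tool_rot: [0.603, 0.798, 0.014, 0.012]
ft_force: [0.2, 0.2, 0.4]
grip_width: -0.0001
```

```bash
python3 st.py
```

```text
clk 5.2 eef [0.61260838 0.23001212 0.05112082] yaw of tool x 105.82 rel pivot along x,y 55.7 30.9 F [0.2 0.2 0.4] tilt [-0.002  0.037 -0.999]
```

Call:
{"name": "apply_moves", "arguments": {"moves": [[[0,-3,1,0],[0,-3,0,0],[0,-3,0,0],[0,-3,0,0],[0,0,0,0],[0,0,0,0],[0,0,0,0],[0,0,0,0],[0,0,0,0],[0,0,0,0]]]}}

```text
clock: 6.2
eef_pos: [0.6021, 0.2283, 0.0505]
tool_rot: [0.604, 0.797, 0.017, 0.012]
ft_force: [0.6, 1.3, -0.0]
grip_width: 0.0001
```

```bash
python3 st.py
python3 - <<'E'
from h import *
c=grab('wrist','wrist2'); cv2.imwrite('pics/w2.png',cv2.resize(c['color'][:,:,::-1],(800,600)))
E
```

```text
clk 6.2 eef [0.60205394 0.22828551 0.05046222] yaw of tool x 105.64 rel pivot along x,y 57.0 20.1 F [ 0.6  1.3 -0. ] tilt [ 0.     0.041 -0.999]
```

View pics/w2.png

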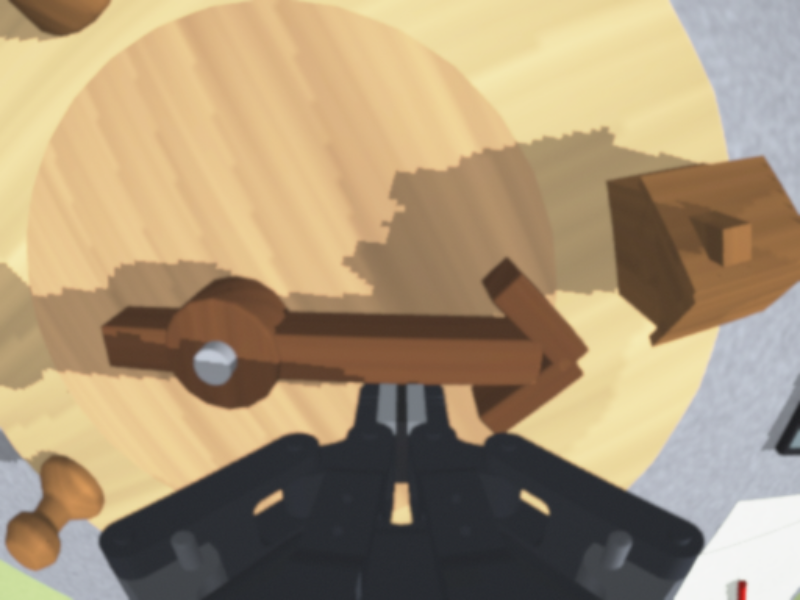

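The wrist view shows the arrow turned about half the way, with pin (214,362) and tip (587,350). The house is ahead at (705,250), cut by perspective, so I back off and rise for a view from above.

Call:
{"name": "apply_moves", "arguments": {"moves": [[[0,6,0,0],[0,6,0,0],[0,0,-15,0],[0,0,-25,0],[5,-5,-25,0],[10,-5,-25,0],[15,-5,-25,0],[15,-5,-15,0],[10,0,0,0],[0,0,0,0]]]}}

```text
clock: 7.25
eef_pos: [0.5728, 0.2748, 0.1781]
tool_rot: [0.606, 0.795, 0.007, 0.009]
ft_force: [-0.5, -0.3, -0.3]
grip_width: 0.0003
```

```bash
python3 st.py
python3 - <<'E'
from h import *
c=grab('wrist','wrist3'); cv2.imwrite('pics/w3.png',cv2.resize(c['color'][:,:,::-1],(800,600),interpolation=2))
E
```

```text
clk 7.25 eef [0.57275818 0.27479458 0.17809747] yaw of tool x 105.38 rel pivot along x,y 109.7 4.0 F [-0.5 -0.3 -0.3] tilt [-0.006  0.023 -1.   ]
```

View pics/w3.png

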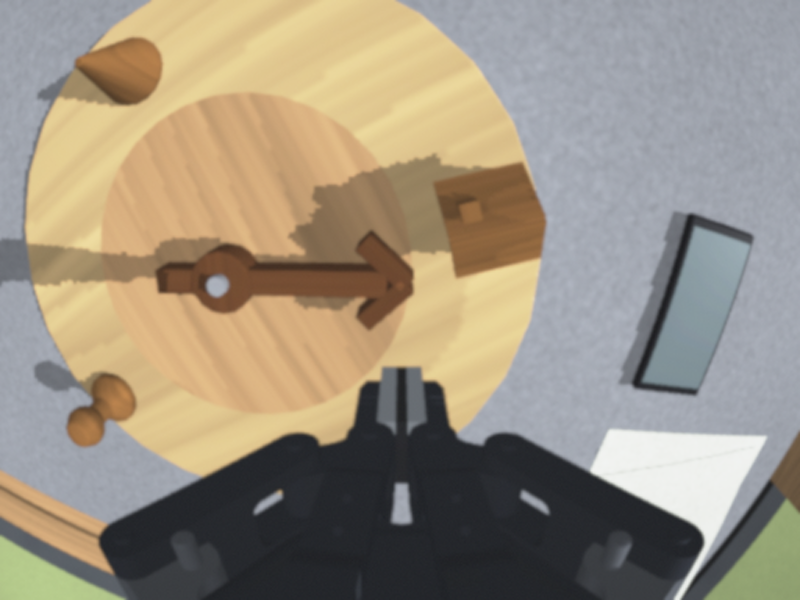

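The wrist view from above shows the house roof, with eave corners (433,182), (523,163), (541,255), (457,277) and the ridge end at (546,218). The pin is at (217,286), the arrow tip at (413,287) and all pieces still stand.

```bash
cat > m.py <<'E'
from h import *
def go(tag,pin,tip,tail,cs):
    w=load(tag);k=.64
    W=lambda u,v,z:onz(w,u*k,v*k,z,1)[:2]
    p=W(*pin,.058);t=W(*tip,.045);tl=W(*tail,.05)
    ang=lambda v:np.degrees(np.arctan2(v[1],v[0]))
    print('pin',p,'tip',t,np.linalg.norm(t-p),'angle',ang(t-p),ang(t-tl))
    for z in(.045,.05,.055):
        h=np.mean([W(*q,z) for q in cs],0);print(z,'house',h,np.linalg.norm(h-p),ang(h-p),
          'edges',[round(np.linalg.norm(W(*cs[i],z)-W(*cs[i-1],z))*1e3) for i in range(4)])
E
python3 - <<'E'
from m import *
go('wrist3',(217,286),(413,287),(158,280),[(433,182),(523,163),(541,255),(457,277)])
E
```

```text
pin [0.5961123 0.1692487] tip [0.57074335 0.28089848] 0.11449566471499967 angle 102.80133633200425 102.90825312908413
0.045 house [0.52071574 0.31186231] 0.16131734019674188 117.86438352063362 edges [57, 52, 55, 51]
0.05 house [0.52015406 0.31072943] 0.1605816006055586 118.23048214080671 edges [56, 51, 54, 50]
0.055 house [0.51959237 0.30959654] 0.159852477325108 118.59993567723834 edges [55, 50, 53, 49]
```

Call:
{"name": "apply_moves", "arguments": {"moves": [[[-9,6,0,0],[-9,6,5,0],[-9,6,10,0],[-9,6,10,0],[-9,6,10,0],[-7,4,5,0],[0,0,0,-5],[0,0,0,-5],[0,0,0,-3],[0,0,0,0]]]}}

```text
clock: 8.3
eef_pos: [0.6247, 0.2205, 0.1246]
tool_rot: [0.512, 0.859, -0.001, 0.006]
ft_force: [-0.1, 0.4, 0.3]
grip_width: 0.0001
```

```bash
cat > st2.py <<'E'
from h import *
from scipy.spatial.transform import Rotation as R
o=telemetry.get_obs();M=R.from_quat(o['tool_rot']).as_matrix();e=o['eef_pos']
P=np.array([.596,.169]);th=np.radians(118.2)
g=P+np.array([[np.cos(th),np.sin(th)],[np.sin(th),-np.cos(th)]]).T@np.array([0,0]) 
a=np.array([np.cos(th),np.sin(th)]);b=np.array([a[1],-a[0]]);r=e[:2]-P
print('clk',o['clock'],'eef',e.round(4),'yaw',np.degrees(np.arctan2(M[1,0],M[0,0])).round(2),'along,perp to goal line',(r@a*1e3).round(1),(r@b*1e3).round(1),'F',o['ft_force'].round(1),'tilt',M[2].round(3))
E
python3 st2.py
```

```text
clk 8.3 eef [0.6247 0.2205 0.1246] yaw 118.37 along,perp to goal line 31.8 49.6 F [-0.1  0.4  0.3] tilt [-0.012  0.005 -1.   ]
```

Call:
{"name": "apply_moves", "arguments": {"moves": [[[7,0,5,0],[7,0,12,0],[0,0,15,0],[0,0,15,0],[0,0,12,0],[0,0,8,0],[0,0,5,0],[0,0,3,0],[0,0,0,0],[0,0,0,0]]]}}

```text
clock: 9.3
eef_pos: [0.6165, 0.2352, 0.042]
tool_rot: [0.513, 0.858, -0.001, 0.005]
ft_force: [-0.0, -0.1, -0.2]
grip_width: 0.0001
```

```bash
python3 st2.py
```

```text
clk 9.3 eef [0.6165 0.2352 0.042 ] yaw 118.23 along,perp to goal line 48.6 49.4 F [-0.  -0.1 -0.2] tilt [-0.011  0.003 -1.   ]
```

Fingertip at 25 mm height; push 30 mm along tool −y in small rows.

Call:
{"name": "apply_moves", "arguments": {"moves": [[[0,-4,-2,0],[0,-4,-2,0],[0,-4,0,0],[0,-4,0,0],[0,-4,0,0],[0,-3,0,0],[0,-2,0,0],[0,-2,0,0],[0,0,0,0],[0,0,0,0]]]}}

```text
clock: 10.3
eef_pos: [0.594, 0.2237, 0.0497]
tool_rot: [0.513, 0.858, 0.003, 0.008]
ft_force: [0.6, 1.5, -0.1]
grip_width: -0.0004
```

```bash
python3 st2.py
```

```text
clk 10.3 eef [0.594  0.2237 0.0497] yaw 118.24 along,perp to goal line 49.2 24.1 F [ 0.6  1.5 -0.1] tilt [-0.009  0.013 -1.   ]
```

Call:
{"name": "apply_moves", "arguments": {"moves": [[[0,-2,0,0],[0,-2,0,0],[0,-1,0,0],[0,0,0,0],[0,0,0,0],[0,0,0,0],[0,0,0,0],[0,0,0,0],[0,0,0,0],[0,0,0,0]]]}}

```text
clock: 11.3
eef_pos: [0.5897, 0.2221, 0.0498]
tool_rot: [0.513, 0.858, 0.004, 0.007]
ft_force: [2.0, 2.6, -0.8]
grip_width: 0.0
```

```bash
python3 st2.py
```

```text
clk 11.3 eef [0.5897 0.2221 0.0498] yaw 118.28 along,perp to goal line 49.8 19.6 F [ 2.   2.6 -0.8] tilt [-0.008  0.015 -1.   ]
```

Back off sideways, rise and look.

Call:
{"name": "apply_moves", "arguments": {"moves": [[[0,6,0,0],[0,8,0,0],[0,0,-15,0],[0,0,-25,0],[5,-5,-25,0],[10,-5,-25,0],[15,-5,-25,0],[15,-5,-15,0],[0,0,0,0],[0,0,0,0]]]}}

```text
clock: 12.3
eef_pos: [0.5603, 0.2567, 0.1793]
tool_rot: [0.515, 0.857, -0.004, 0.006]
ft_force: [0.5, -0.0, -0.5]
grip_width: -0.0003
```

```bash
python3 st2.py
python3 - <<'E'
from h import *
c=grab('wrist','wrist4'); cv2.imwrite('pics/w4.png',cv2.resize(c['color'][:,:,::-1],(800,600),interpolation=2))
E
```

```text
clk 12.3 eef [0.5603 0.2567 0.1793] yaw 118.07 along,perp to goal line 94.2 10.0 F [ 0.5 -0.  -0.5] tilt [-0.014 -0.001 -1.   ]
```

View pics/w4.png

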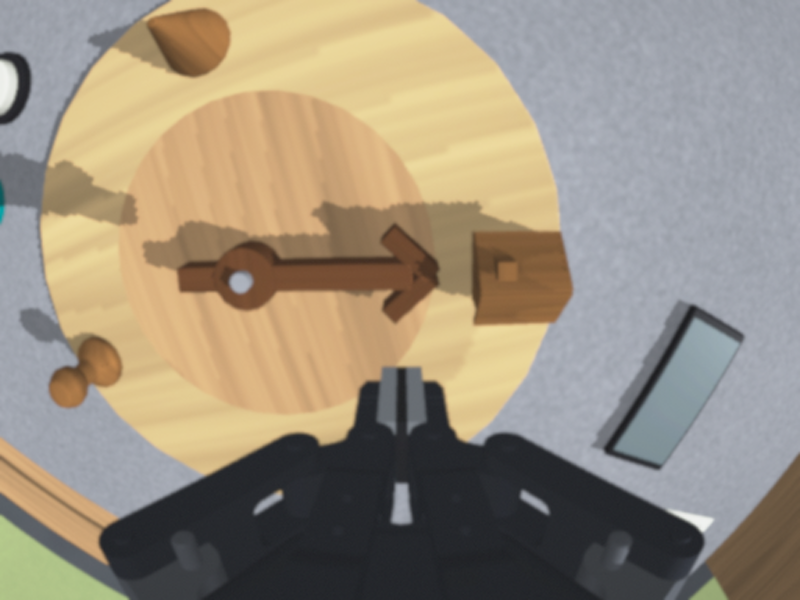

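The arrow now points at the house. The pin is at (240,282), the tip at (439,275), the tail at (179,279) and the roof corners at (473,232), (558,233), (557,323), (475,325). Next I check the angle and get the button position.

Run:
```python
from m import *
go('wrist4',(240,281),(439,274),(179,280),[(473,232),(558,233),(557,323),(475,325)])
```

```text
pin [0.5954     0.16843133] tip [0.54085548 0.26986538] 0.11516932070101628 angle 118.26842350066978 118.6675329927582
0.045 house [0.5215405  0.31240555] 0.1618140972024857 117.15805151954399 edges [57, 51, 57, 52]
0.05 house [0.52089865 0.31064613] 0.16054750479644578 117.64846589224912 edges [56, 50, 55, 51]
0.055 house [0.52025681 0.30888671] 0.1592928610270322 118.14664258001439 edges [55, 49, 54, 50]
```

The arrow is within about 1° of the house centre (about 3 mm against 12 allowed). Going above the buzzer.

Call:
{"name": "apply_moves", "arguments": {"moves": [[[-20,-10,0,0],[-40,-20,0,0],[-40,-20,0,0],[-40,-20,0,0],[-40,-20,0,0],[-40,-20,0,0],[-40,-20,0,0],[-40,-20,0,0],[-30,-15,0,0],[0,0,0,0]]]}}

```text
clock: 13.35
eef_pos: [0.5655, -0.1305, 0.1664]
tool_rot: [0.515, 0.857, -0.013, -0.004]
ft_force: [1.0, 0.8, 0.8]
grip_width: -0.0002
```

```bash
cat > b.py <<'E'
import sys
from h import *
from scipy.spatial.transform import Rotation as R
tag=sys.argv[1]
o=telemetry.get_obs();M=R.from_quat(o['tool_rot']).as_matrix()
c=grab('wrist',tag);im=c['color'].astype(int)
m=((im.min(2)>150)&(im.max(2)-im.min(2)<35)).astype(np.uint8)
n,l,s,ce=cv2.connectedComponentsWithStats(m)
print(o['clock'],o['eef_pos'].round(4),M[2].round(3),o['ft_force'].round(1))
for i in range(1,n):
    if s[i,4]>150:
        p=onz(c,*ce[i],.024,True);print(s[i],ce[i].round(1),p.round(4),'to go tool mm',(M.T@(p-o['eef_pos'])*1e3).round(1))
E
python3 b.py wrist5
```

```text
13.35 [ 0.5655 -0.1305  0.1664] [-0.006 -0.026 -1.   ] [1.  0.8 0.8]
[     0      0    512    336 110889] [224.1 123.7] [ 0.5259 -0.1852  0.024 ] to go tool mm [-28.9 -57.  144.1]
[ 240  172   50   48 1872] [264.6 195. ] [ 0.5683 -0.1207  0.024 ] to go tool mm [  8.2  10.8 142.1]
[252 311  10  22 158] [256.6 322.5] [ 0.7119 -0.0534  0.024 ] to go tool mm [  0.2 169.1 138.1]
[ 433  318   79   66 2397] [485.7 362.1] [0.6628 0.4088 0.024 ] to go tool mm [431.5 342.3 130.8]
```

Call:
{"name": "apply_moves", "arguments": {"moves": [[[4,5,10,0],[4,5,15,0],[0,1,20,0],[0,0,20,0],[0,0,20,0],[0,0,15,0],[0,0,7,0],[0,0,0,0],[0,0,0,0],[0,0,0,0]]]}}

```text
clock: 14.4
eef_pos: [0.5658, -0.103, 0.0451]
tool_rot: [0.507, 0.862, -0.013, -0.011]
ft_force: [0.3, -0.3, -0.4]
grip_width: 0.0001
```

```bash
python3 b.py wrist6
python3 - <<'E'
import cv2
a=cv2.imread('pics/wrist6.png');cv2.imwrite('pics/w6.png',cv2.resize(a,(800,600)))
E
```

```text
14.4 [ 0.5658 -0.103   0.0451] [ 0.006 -0.034 -0.999] [ 0.3 -0.3 -0.4]
[    0     0   512   283 94998] [271.4  96.8] [ 0.4903 -0.1356  0.024 ] to go tool mm [  7.9 -81.   24. ]
[    0   197   268   187 21879] [100.1 279.4] [ 0.6397 -0.1798  0.024 ] to go tool mm [-103.2   28.1   19.6]
[252 310  10  24 180] [256.5 323. ] [ 0.6148 -0.0753  0.024 ] to go tool mm [ 0.3 57.  19.2]
```

View pics/w6.png

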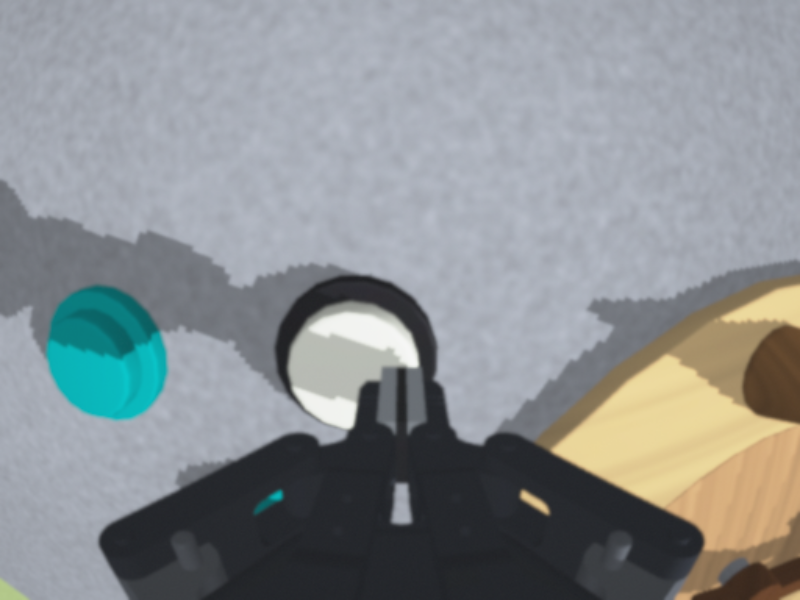

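The wrist view shows the fingertips (400,380) standing off-centre over the white button (352,365), about 16 mm too far along tool x. I shift before pressing.

Call:
{"name": "apply_moves", "arguments": {"moves": [[[0,0,-3,0],[-4,-1,-2,0],[-4,-2,0,0],[-4,-2,0,0],[-4,0,0,0],[0,0,0,0],[0,0,0,0],[0,0,0,0],[0,0,0,0],[0,0,0,0]]]}}

```text
clock: 15.45
eef_pos: [0.5717, -0.1224, 0.0537]
tool_rot: [0.508, 0.861, -0.012, -0.008]
ft_force: [0.3, -0.4, -0.6]
grip_width: 0.0003
```

```bash
python3 st2.py
```

```text
clk 15.45 eef [ 0.5717 -0.1224  0.0537] yaw 118.88 along,perp to goal line -245.3 -159.1 F [ 0.3 -0.4 -0.6] tilt [ 0.002 -0.03  -1.   ]
```

Call:
{"name": "apply_moves", "arguments": {"moves": [[[0,0,4,0],[0,0,4,0],[0,0,3,0],[0,0,2,0],[0,0,2,0],[0,0,2,0],[0,0,2,0],[0,0,1,0],[0,0,1,0],[0,0,0,0]]]}}

```text
clock: 16.45
eef_pos: [0.5715, -0.1222, 0.0335]
tool_rot: [0.508, 0.861, -0.012, -0.008]
ft_force: [-0.7, -0.2, 5.1]
grip_width: -0.0002
```

Call:
{"name": "apply_moves", "arguments": {"moves": [[[0,0,1,0],[0,0,1,0],[0,0,1,0],[0,0,1,0],[0,0,1,0],[0,0,0,0],[0,0,0,0],[0,0,0,0],[0,0,0,0],[0,0,0,0]]]}}

```text
clock: 17.45
eef_pos: [0.5715, -0.1222, 0.0343]
tool_rot: [0.508, 0.861, -0.011, -0.006]
ft_force: [-1.3, 0.7, 4.0]
grip_width: 0.0002
```

Call:
{"name": "apply_moves", "arguments": {"moves": [[[0,0,-5,0],[0,0,-10,0],[0,0,-20,0],[0,0,-20,0],[0,0,-20,0],[0,0,-20,0],[0,0,-20,0],[0,0,0,0],[0,0,0,0],[0,0,0,0]]]}}

```text
clock: 18.45
eef_pos: [0.5733, -0.1205, 0.1524]
tool_rot: [0.508, 0.861, -0.012, -0.008]
ft_force: [0.2, 0.4, 0.3]
grip_width: -0.0001
```

```bash
python3 st2.py
python3 - <<'E'
from h import *
c=grab('scene','scene9');cv2.imwrite('pics/s9.png',cv2.resize(c['color'][140:300,130:400,::-1],(800,474),interpolation=2))
a=load('scene0')['color'].astype(int)
E
```

```text
clk 18.45 eef [ 0.5733 -0.1205  0.1524] yaw 118.92 along,perp to goal line -244.4 -156.8 F [0.2 0.4 0.3] tilt [ 0.002 -0.029 -1.   ]
```

View pics/s9.png

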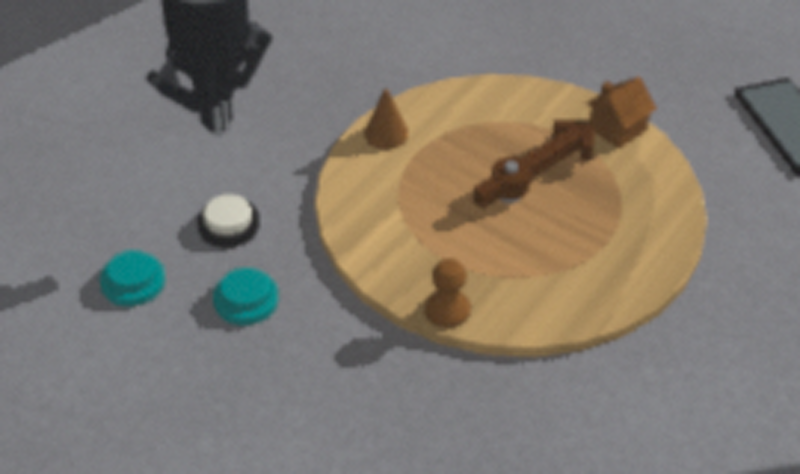

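The arrow points at the house, everything stands, and the button is up. The press peaked at about 5 N and 7.5 mm. I press once more, more firmly, so that reaching the stop is certain.

Call:
{"name": "apply_moves", "arguments": {"moves": [[[0,0,15,0],[0,0,20,0],[0,0,20,0],[0,0,20,0],[0,0,15,0],[0,0,8,0],[0,0,4,0],[0,0,0,0],[0,0,0,0],[0,0,0,0]]]}}

```text
clock: 19.5
eef_pos: [0.5659, -0.121, 0.0408]
tool_rot: [0.508, 0.861, -0.014, -0.013]
ft_force: [-0.5, 0.4, 2.8]
grip_width: 0.0
```

Call:
{"name": "apply_moves", "arguments": {"moves": [[[0,0,3,0],[0,0,3,0],[0,0,3,0],[0,0,3,0],[0,0,3,0],[0,0,3,0],[0,0,3,0],[0,0,3,0],[0,0,3,0],[0,0,3,0]]]}}

```text
clock: 20.5
eef_pos: [0.5662, -0.1211, 0.0328]
tool_rot: [0.508, 0.861, -0.012, -0.008]
ft_force: [-8.0, 2.7, 20.6]
grip_width: 0.0002
```

Call:
{"name": "apply_moves", "arguments": {"moves": [[[0,0,-5,0],[0,0,-10,0],[0,0,-20,0],[0,0,-20,0],[0,0,-20,0],[0,0,-20,0],[0,0,-20,0],[0,0,0,0],[0,0,0,0],[0,0,0,0]]]}}

```text
clock: 21.5
eef_pos: [0.5709, -0.1202, 0.1514]
tool_rot: [0.508, 0.861, -0.011, -0.006]
ft_force: [0.7, -0.0, -1.5]
grip_width: -0.0001
```

The second press hit the stop firmly (20 N at TCP z = 32.8 mm). I released the button and am handing in.

Run:
```python
from h import *
a=load('scene9')['color'].astype(int);b=grab('scene','scene10')['color'].astype(int)
d=np.abs(a-b).max(2)
print('changed px dial',(d[160:260,235:375]>40).sum(),'button',(d[200:225,190:222]>40).sum())
workorder.job_done()
```

```text
changed px dial 0 button 0
the job is handed in; nothing more can be done
```

I pushed the arrow round with the closed fingertips until it pointed at the house, pressed the white buzzer fully down, let it come back up, and handed the job in. `job_done` gives no verdict, so whether it passed is not known.

- **Arrow:** it measured 118.3–118.7° against 117.2–118.1° for the house centre. That is about 1° off, or roughly 3 mm at the house against the 12 mm allowed.
- **Buzzer:** I pressed it twice, both times after the arrow was aligned. The first press reached about 5 N and 7.5 mm, which left some doubt. The second hit the stop firmly, at about 20 N.
- **After the presses:** the last scene picture showed no change on the dial or the button from the one taken after the first press. In that picture the button was up, the arrow pointed at the house, and the three pieces stood upright.
- **Not checked:** I did not check the mug and phone for shift. The arm stayed clear of both.
- **Disagreements:** camera estimates of the button differed by up to 12 mm early on. The fingers first came down about 16 mm off its centre, which I saw and corrected before pressing. I had viewed 9 pictures by the end.

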